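# Start the spray station in order

### The arm

A 6-joint arm with a two-finger parallel gripper is mounted at the origin on the work surface. World frame = base frame: x ahead of the robot, y to its left, z up, the work surface at z = 0. Lengths are in m, angles in rad, forces in N, time in s.
With the tool pointing down it reaches from about 0.35 to 0.875 m from the base axis. Payload 4.2 kg.
Tool frame: the origin (TCP) lies between the finger pads, 19 mm behind the fingertips; this is the grasp point; z points along the fingers, y is the line along which they close (so a half turn about z gives the same grasp; the last joint's range is limited). The gripper opens to 87 mm and grips with 3 to 60 N. Pads are 19 mm wide; open, the fingers measure 117 mm over their backs; the gripper's body (75 mm by 190 mm) begins 51 mm behind the grasp point.
Start: joints at [-1.065, 0.385, 0.008, 0, -1.194, -0.259], TCP at [0.153, -0.606, 0.241] pointing down, gripper open.
Joint ranges: [-3.14, 3.14], [-1.21, 2.06], [-1.07, 1.41], [-3.16, 2.05], [-2.99, -0.16], [-3.1, 3.1]. Speed limits (rad/s): [2.79, 2.79, 3.14, 3.14, 3.14, 3.14].

### API

Orientations are given as [roll, pitch, yaw] about the fixed x, y, z axes, in that order (R = Rz(yaw) Ry(pitch) Rx(roll)).
In Python, from plant import manip gives the robot as it stands.
- The arm moves only by the tool move_arm, never from a script. Its argument "targets" is one flat list of numbers, 7 for each row, row after row: the turn, a rotation vector about the tool's x, y, z in rad, then the shift along the tool's x, y, z in cm, then the closure, from -1 (fully open) to 1 (shut). A call has 1 to 5 rows; each row shifts and turns the commanded pose from where the row before left it, along the tool's axes as they then stand; what a row does not reach is not made up. A row lasts 1/10 s, in which the tool goes at most 50 mm and 8.59 degrees, less where a joint would pass 70% of its speed; a pose out of reach is approached as far as the arm can. A call is refused whole if a number of a shift passes 5 or a number of a turn 0.15, either way. A call with a gripper value outside its range is refused whole. The fingers move at their own pace and stop on an object; "force" is the grip in N (left out, the last holds). Time passes only in rows, so rows that do not move let the fingers close. It gives the time, the measured TCP pose, the force, the opening and the grip force at its end, in the units of the state.
- manip.sense(): the state, without advancing time (a new reading comes with each control period).
- manip.read_camera(name): name is "scene" or "side" or "wrist"; returns a dict with "frame" (420x560x3 uint8, red, green, blue), "fx", "fy", "cx", "cy" (pixels), "extrinsics" (4x4, takes a point from world to camera coordinates). Camera axes: x right, y up, looking along -z (the intrinsics and any distortion apply to the point x, -y, -z); pixel columns grow to the right and rows downward; lengths in m; the calibration is good to about 2 mm. A picture is of the moment at which its call begins. There is no depth.
- manip.hand_in(): hands the job in; it is judged then, once.
Trained networks look in a picture, given as the dict that the camera call returned (one of the last four; its "shot" number tells which), for a name from the list of things; names that differ only in an ending like _2 or _b are one class to them, and where a whole thing is asked for, a point or a joint stands for the part that bears it (a point fixed in the world has none). Each returns a list of dicts, best first, with "score" (0 to 1); they miss things now and then, are a little off and sometimes report something else, mostly with a low value. They report only what shows in the picture. A call takes as long as a camera call. They do not tell look-alikes from the thing itself.
- manip.find_in(picture, query): "box" ([left, top, right, bottom] in pixels, round what is visible of it).
- manip.trace(picture, query): "pixels" (420x560 bool, what is visible of it) and "box" ([left, top, right, bottom] in pixels, round what is visible of it).
The state is a dict: "time_s": time; "joint_positions": joint angles; "qvel": joint speeds; "tau": joint torques, N m; "eef_pos": TCP position; "tool_rot": TCP orientation; "force": force on the tool from outside, world axes, zero at the start; "ft_torque": the same for the moment, N m; "finger_gap": finger opening in m; "gripper_force": force on a finger pad.
Only numpy, scipy, OpenCV 4.12 (cv2) and the standard library are available. Lean on these libraries where they do the work, as an engineer would, in place of code of your own. Each camera call takes 0.05 s, during which the arm holds its last target. There are 200 camera calls.

### The job

Start the spray station by pressing its switches with the tips of the closed fingers, in this order: first press the white-marked end of the blue rocker (extractor fan) fully down, then that of the yellow rocker (compressor), and last push the green button (turntable) all the way in for a moment and let it go. Leave both rockers on, never press the red stop button, and leave the clay mariachi, the piggy bank and the mug standing where they are: nothing is picked up.

Things in the scene. Friction and masses are not known exactly. Their poses are not given: they have to be found in the camera images.
- console: grey switch console, 150 (x) by 340 (y) by 50 mm high, fixed, turned up to 0.35 rad; origin at the centre of its underside, x away from the robot, z up. On top, in a row along y at -117, -39, 39 and 117 mm, four black plates (62 by 100 mm, 4 thick) carry the blue rocker, yellow rocker, green button and red button, in an order that differs from run to run.
- blue_rocker (a joint): joint of the blue rocker, the switch of the extractor fan: rad, 0 = off (its ON end, the far end, fully up), 0.40 = fully on (ON end fully down). Starts within 0.05 of off. It stays where it is left (friction only, no spring): 3 to 5 N on the press point move it, and it meets a hard stop at 0.40.
- blue_rocker_on (a point): press point on top of the blue rocker's ON end (centre of its white bar). Flat blue paddle 60 mm long (console x), 34 wide, 8 thick; axle across its middle, 70 mm above the worktop; leans 0.20 rad either way. The point is 22 mm from the middle on the side away from the robot (console +x), 78 mm high when off, 70 when on, and moves with it. Plate below at 54 mm.
- yellow_rocker (a joint): joint of the yellow rocker, the switch of the compressor: rad, 0 = off (its ON end, the far end, fully up), 0.40 = fully on (ON end fully down). Starts within 0.05 of off. It stays where it is left (friction only, no spring): 3 to 5 N on the press point move it, and it meets a hard stop at 0.40.
- yellow_rocker_on (a point): press point on top of the yellow rocker's ON end (centre of its white bar). Flat yellow paddle 60 mm long (console x), 34 wide, 8 thick; axle across its middle, 70 mm above the worktop; leans 0.20 rad either way. The point is 22 mm from the middle on the side away from the robot (console +x), 78 mm high when off, 70 when on, and moves with it. Plate below at 54 mm.
- green_button (a joint): travel of the green button, the turntable's start: m, 0 = up, 0.006 = fully down. Spring return: about 1.2 N starts it, 5 N takes it fully down.
- green_button_top (a point): centre of the top face of the green push button: a round green plastic cap 32 mm across in a steel collar 42 mm across whose rim is 61 mm above the worktop. The cap's top is 72 mm above the worktop, 66 mm when fully down. The point moves with the cap; its z is up.
- red_button (a joint): travel of the red button, the emergency stop, to be left alone: m, 0 = up, 0.006 = fully down; same spring as the green one.
- red_button_top (a point): centre of the top face of the red push button: a round red plastic cap 32 mm across in a steel collar 42 mm across whose rim is 61 mm above the worktop. The cap's top is 72 mm above the worktop, 66 mm when fully down. The point moves with the cap; its z is up.
- turntable: dark steel turntable, 160 mm across and 30 mm high, fixed on the worktop beyond the console; origin at the centre of its underside.
- mariachi: unpainted pale clay mariachi figurine with sombrero and guitar, 170 mm tall, about 95 mm across, 0.35 kg, loose, standing on the turntable; origin at the centre of its underside, z up.
- piggy: terracotta piggy bank, 135 mm long (x) by 86 mm wide by 105 mm high, 0.4 kg, loose, beside one end of the console; origin on the worktop under its middle, z up.
- mug: chipped yellow enamel mug, 80 mm across, 85 mm high, handle 30 mm out at its +y, 0.25 kg, loose, beside the other end of the console; origin at the centre of its underside, z up.
Things that resemble listed ones, but are neither listed nor needed, are in the scene too. What is shaped like the piggy but purple is not meant.

How it is judged:
On the way, in this order (a step that is already met when the one before it is completed fails the run):
1. the blue rocker is pressed on with the closed fingers (fingers touching it, TCP over its press point) (value of joint blue_rocker above 0.32 rad and value of joint yellow_rocker below 0.12 rad and contact force between the fingers and blue_rocker above 0.5 N and horizontal distance between the grasp point and blue_rocker_on below 0.032 m), for 0.05 s.
2. then the yellow rocker is pressed on in the same way (value of joint each of yellow_rocker, blue_rocker above 0.32 rad and contact force between the fingers and yellow_rocker above 0.5 N and horizontal distance between the grasp point and yellow_rocker_on below 0.032 m), for 0.05 s.
3. then the green button is pushed all the way in with the closed fingers (value of joint green_button above 0.0045 m and value of joint each of blue_rocker, yellow_rocker above 0.32 rad and contact force between the fingers and green_button above 0.5 N and horizontal distance between the grasp point and green_button_top below 0.032 m), for 0.05 s.
At the end, for the whole second after the job is handed in: Both rockers are on (joint above 0.32 of 0.40 rad), the green and red buttons are up (within 1.5 mm), and the mariachi, the piggy bank and the mug stand upright, at rest, within 20 mm of where they started (value of joint each of blue_rocker, yellow_rocker above 0.32 rad and value of joint each of green_button, red_button below 0.0015 m and distance of each of mariachi, piggy, mug from where it was at the start of the episode below 0.02 m and angle between each of mariachi, piggy, mug's own z axis and vertical below 0.15 rad and linear speed of each of mariachi, piggy, mug below 0.02 m/s); the robot touches nothing.
It fails at once if the red stop button is pressed (more than 1.5 mm) (value of joint red_button above 0.0015 m).
It fails at once if the yellow rocker is moved (beyond 0.15 rad) before the blue one is on (value of joint yellow_rocker above 0.15 rad and value of joint blue_rocker below 0.3 rad).
It fails at once if the green button is pressed (more than 1.5 mm) before both rockers are on (value of joint green_button above 0.0015 m and value of joint any of blue_rocker, yellow_rocker below 0.3 rad).
It fails at once if the clay mariachi, the piggy bank or the mug is lifted, shifted by more than 20 mm or tipped (distance of any of mariachi, piggy, mug from where it was at the start of the episode above 0.02 m or angle between any of mariachi, piggy, mug's own z axis and vertical above 0.3 rad).
It also fails if it takes over 48 s, if anything falls off the work surface, if the arm or the gripper's body presses on something with over 40 N, if the wrist force passes 120 N, or if a joint passes its speed limit or range.

## Working session

There is one attempt and no reset: what is moved stays moved. The work goes in short steps, Python scripts to look and compute and a tool call to move; the robot and the scene stay as the last step left them, time stands still between calls to the robot, and variables do not carry over. Pictures are saved under pics/ and viewed, at most 10 in all, crops included, and the job is handed in when it is done.

Besides the shell and the picture viewer there is one more tool, called as name(argument=value, ...), one argument or row to a line, values as JSON. move_arm: Moves the arm, as the interface text tells. Its arguments: {"type":"object","properties":{"targets":{"type":"array"},"force":{"type":"number"}},"required":["targets"]}

```bash
mkdir -p pics
cat > h.py <<'E'
import numpy as np, cv2
from plant import manip
def ray(p,uv):
    E=np.array(p["extrinsics"]);R=E[:3,:3];t=E[:3,3]
    d=np.array([(uv[0]-p["cx"])/p["fx"],-(uv[1]-p["cy"])/p["fy"],-1.])
    return -R.T@t,R.T@d
def at_z(p,uv,z):
    o,d=ray(p,uv);return o+d*(z-o[2])/d[2]
def tri(obs):
    A=np.zeros((3,3));b=np.zeros(3)
    for p,uv in obs:
        o,d=ray(p,uv);d=d/np.linalg.norm(d);M=np.eye(3)-np.outer(d,d);A+=M;b+=M@o
    return np.linalg.solve(A,b)
def proj(p,X):
    E=np.array(p["extrinsics"]);c=E[:3,:3]@X+E[:3,3]
    return np.array([p["cx"]+p["fx"]*c[0]/-c[2],p["cy"]-p["fy"]*c[1]/-c[2]])
def save(p,n): cv2.imwrite("pics/"+n,p["frame"][:,:,::-1])
E
cat > a.py <<'E'
from h import *
s=manip.sense();print(s["time_s"],s["eef_pos"],s["tool_rot"],s["finger_gap"])
ps={n:manip.read_camera(n) for n in("scene","side")}
print({k:v for k,v in ps["scene"].items() if k!="frame"})
for n,p in ps.items():
    save(p,n+"0.png")
    for q in("blue_rocker","yellow_rocker","green_button","red_button","blue_rocker_on","yellow_rocker_on","green_button_top","console","mariachi","piggy","mug"):
        print(n,q,[(np.round(d["box"]).astype(int).tolist(),round(d["score"],2)) for d in manip.find_in(p,q)][:3])
E
python3 a.py
```

```text
0.0 [ 0.1525499  -0.60551198  0.24015203] [ 3.13938444e+00 -8.29405075e-05 -2.89502997e+00] 0.08707954066116319
{'fx': 540.3372785374211, 'fy': 540.3372785374211, 'cx': 279.6420475289101, 'cy': 212.51790788434494, 'extrinsics': array([[ 0.46067157,  0.88750355, -0.0109155 , -0.2706241 ],
       [-0.49549071,  0.26735615,  0.82644398,  0.21423585],
       [ 0.73639029, -0.37531071,  0.56291314, -1.68882145],
       [ 0.        ,  0.        ,  0.        ,  1.        ]]), 'shot': 1}
scene blue_rocker [([268, 200, 287, 208], 0.77)]
scene yellow_rocker [([205, 211, 222, 223], 0.63)]
scene green_button []
scene red_button [([267, 198, 288, 208], 0.3)]
scene blue_rocker_on [([172, 217, 188, 232], 0.37), ([268, 198, 288, 208], 0.28)]
scene yellow_rocker_on [([206, 211, 223, 222], 0.71)]
scene green_button_top []
scene console [([150, 191, 310, 270], 0.95)]
scene mariachi [([228, 203, 280, 287], 0.87)]
scene piggy [([80, 212, 136, 275], 0.88), ([71, 186, 126, 225], 0.69)]
scene mug [([327, 185, 368, 229], 0.79)]
side blue_rocker [([280, 205, 303, 222], 0.7), ([241, 237, 275, 287], 0.16)]
side yellow_rocker [([293, 162, 315, 181], 0.74), ([300, 105, 341, 150], 0.37)]
side green_button [([292, 185, 301, 196], 0.6)]
side red_button [([306, 149, 318, 159], 0.47)]
side blue_rocker_on [([277, 206, 302, 219], 0.67)]
side yellow_rocker_on [([292, 166, 315, 181], 0.57)]
side green_button_top [([290, 182, 301, 195], 0.61)]
side console [([250, 148, 335, 246], 0.57)]
side mariachi [([216, 126, 259, 186], 0.79)]
side piggy [([300, 104, 340, 150], 0.85), ([364, 114, 390, 156], 0.62)]
side mug [([239, 238, 273, 290], 0.78)]
```

Run:
```python
import cv2
a=cv2.imread("pics/scene0.png")[150:310,60:390];b=cv2.imread("pics/side0.png")[90:300,200:400]
cv2.imwrite("pics/s1.png",cv2.resize(a,None,fx=2.4,fy=2.4,interpolation=3));cv2.imwrite("pics/s2.png",cv2.resize(b,None,fx=2.8,fy=2.8,interpolation=3))
```

```text
(no output)
```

View pics/s1.png

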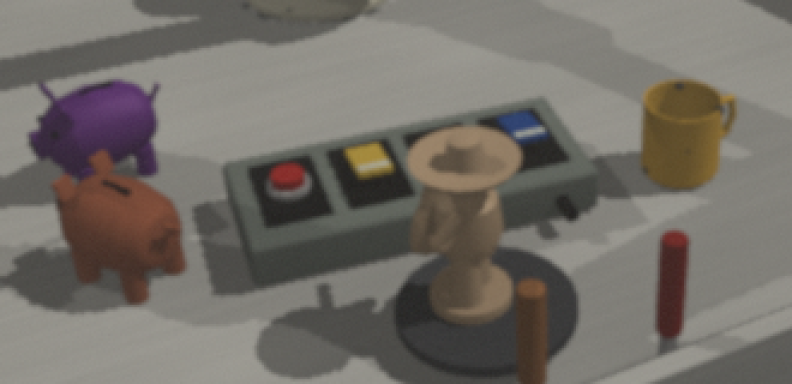

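View pics/s2.png

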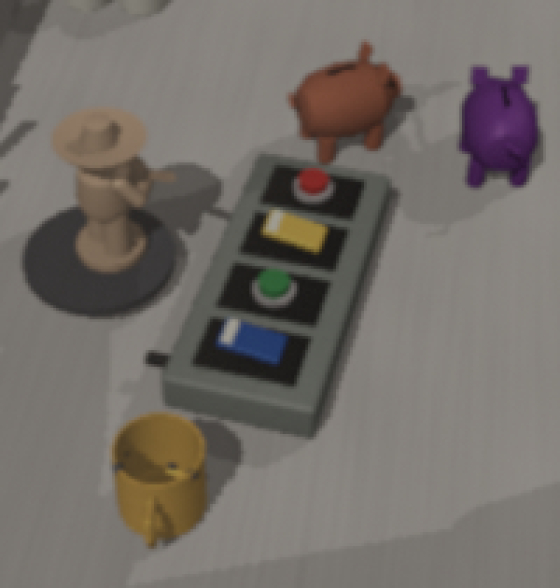

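The row runs red, yellow, green, blue from −y to +y. In the scene picture the white bars are at (280,205) blue and (217,220) yellow, with red at (180,223) and green hidden behind the figurine. In the side picture they are blue (282,208), yellow (297,169), green (298,190) and red (312,154). The terracotta piggy stands at the red end, and the purple one is a decoy.

```bash
cat > b.py <<'E'
from h import *
from scipy.optimize import least_squares
a=manip.read_camera("scene");b=manip.read_camera("side")
bl=tri([(a,(280,205)),(b,(282.1,208.2))]);ye=tri([(a,(216.7,219.6)),(b,(297.5,168.9))]);re=tri([(a,(180,223.3)),(b,(311.8,153.9))])
print("tri",bl,ye,re,"dist",np.linalg.norm(bl-ye))
loc={"b":(.022,.117,.078),"y":(.022,-.039,.078),"g":(0,.039,.072),"r":(0,-.117,.072)}
obs=[(a,"b",(280,205)),(a,"y",(216.7,219.6)),(a,"r",(180,223.3)),(b,"b",(282.1,208.2)),(b,"y",(297.5,168.9)),(b,"g",(297.9,190.4)),(b,"r",(311.8,153.9))]
def W(v,l):
    c,s=np.cos(v[2]),np.sin(v[2]);return np.array([v[0]+c*l[0]-s*l[1],v[1]+s*l[0]+c*l[1],l[2]])
f=lambda v:np.concatenate([proj(p,W(v,loc[k]))-uv for p,k,uv in obs])
r=least_squares(f,[.5,0,0]);print(r.x,np.round(r.fun,1))
for k in loc:print(k,W(r.x,loc[k]))
for q,z,hs in(("mariachi",(.03,.2),0),("piggy",(0,.1),0),("mug",(0,.085),0)):
    B=[manip.find_in(p,q)[0]["box"] for p in(a,b)]
    print(q,tri([(p,((x[0]+x[2])/2,(x[1]+x[3])/2)) for p,x in zip((a,b),B)]))
E
python3 b.py
```

```text
tri [0.53505433 0.0288787  0.07361674] [ 0.51795281 -0.12458004  0.07345738] [ 0.48626019 -0.20053001  0.0686905 ] dist 0.15440877699805822
[ 0.50115275 -0.08361637 -0.10867335] [ 0.6 -1.6 -0.7 -1.9 -0.  -1.1 -0.4 -0.7 -0.7 -0.8 -0.5 -0.4 -1.  -0.5]
b [0.53571274 0.03030732 0.078     ]
y [ 0.51879304 -0.12477241  0.078     ]
g [ 0.50538267 -0.04484643  0.072     ]
r [ 0.48846298 -0.19992617  0.072     ]
mariachi [ 0.53254739 -0.1098494   0.06628585]
piggy [ 0.31626505 -0.36133352 -0.00914275]
mug [0.57193299 0.18677519 0.04028652]
```

move_arm(
  targets=[0,0,0.118,0,0,-1,1,0,0,0.118,0,0,-1,1,0,0,0.118,0,0,-1,1,0,0,0,-2.2,4.8,0,1,0,0,0,-2.2,4.8,0,1],
  force=20,
)

```text
time_s: 2.1
eef_pos: [0.2039, -0.5198, 0.2708]
tool_rot: [3.142, 0.0, 3.031]
force: [1.5, -0.6, 0.1]
finger_gap: 0.055
gripper_force: 0.0
```

move_arm(
  targets=[0,0,0,-2.2,4.8,0,1,0,0,0,-2.2,4.8,0,1,0,0,0,-2.2,4.8,0,1,0,0,0,-2.2,4.8,0,1,0,0,0,-2.2,4.8,0,1],
)

```text
time_s: 2.6
eef_pos: [0.3323, -0.3035, 0.2716]
tool_rot: [-3.141, 0.001, 3.034]
force: [1.1, -0.2, 0.5]
finger_gap: 0.0147
gripper_force: 0.0
```

move_arm(
  targets=[0,0,0,-2.2,4.8,0,1,0,0,0,-2.2,4.8,0,1,0,0,0,-2.2,4.8,0,1,0,0,0,0,0,0,1,0,0,0,0,0,0,1],
)

```text
time_s: 3.1
eef_pos: [0.4089, -0.1754, 0.2714]
tool_rot: [-3.142, 0.0, 3.038]
force: [-0.1, -0.4, 0.4]
finger_gap: 0.0
gripper_force: 0.0
```

Run:
```python
from h import *
s=manip.sense();print(s["time_s"],s["eef_pos"],s["tool_rot"],s["finger_gap"],s["force"])
p=manip.read_camera("wrist");cv2.imwrite("pics/w1.png",cv2.resize(p["frame"][:,:,::-1],None,fx=1.4,fy=1.4))
for k,X in dict(b=(.5357,.0303,.078),y=(.5188,-.1248,.078),g=(.5054,-.0448,.072),r=(.4885,-.1999,.072)).items():print(k,proj(p,np.array(X)).round(1))
a=manip.read_camera("scene");b=manip.read_camera("side")
print("mar",at_z(a,(255.8,270),.03),at_z(b,(200+110/2.8,90+245/2.8),.03))
```

```text
3.1 [ 0.40889829 -0.17536277  0.27135315] [-3.14155043e+00  5.68281133e-05  3.03750335e+00] 2.4226163471506102e-05 [-0.14415971 -0.35750735  0.36503563]
b [480.4 281.4]
y [337.2 280.9]
g [409.4 260.4]
r [265.7 259.8]
mar [ 0.67269467 -0.10049631  0.03      ] [ 0.68620716 -0.11077499  0.03      ]
```

View pics/w1.png

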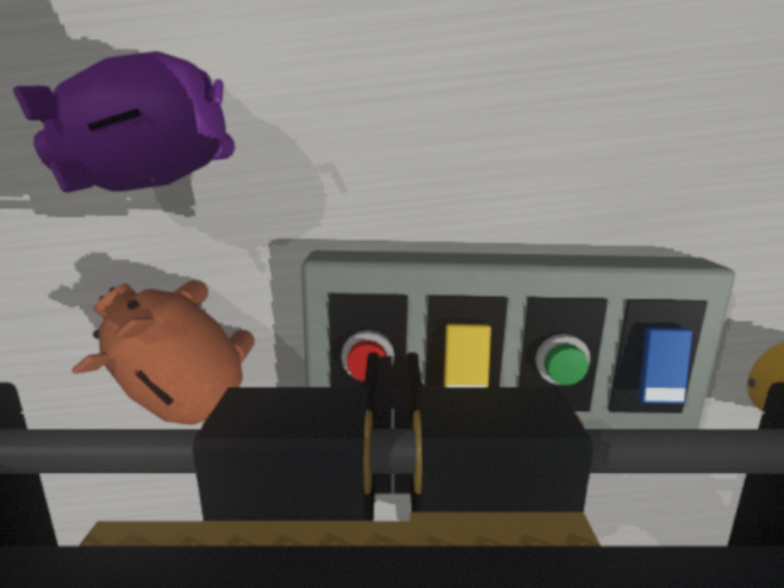

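The wrist view shows the blue bar at about (474,282), the green cap at (405,260) and the red cap at (261,257). That is about 4 px left of the prediction, so I'll refit with these points.

```bash
cat > c.py <<'E'
from h import *
from scipy.optimize import least_squares
w=manip.read_camera("wrist");a=manip.read_camera("scene");b=manip.read_camera("side")
loc={"b":(.022,.117,.078),"g":(0,.039,.072),"y":(.022,-.039,.078),"r":(0,-.117,.072)}
ws=[(w,"b",(474.3,282.1)),(w,"g",(405,260)),(w,"r",(261.4,257.5))]
ot=[(a,"b",(280,205)),(a,"y",(216.7,219.6)),(a,"r",(180,223.3)),(b,"b",(282.1,208.2)),(b,"y",(297.5,168.9)),(b,"g",(297.9,190.4)),(b,"r",(311.8,153.9))]
def W(v,l):
    c,s=np.cos(v[2]),np.sin(v[2]);return np.array([v[0]+c*l[0]-s*l[1],v[1]+s*l[0]+c*l[1],l[2]])
for o in(ws,ws+ot):
    r=least_squares(lambda v:np.concatenate([proj(p,W(v,loc[k]))-uv for p,k,uv in o]),[.5,-.08,-.1])
    print(r.x,np.round(r.fun,1))
    for k in loc:print(k,W(r.x,loc[k]).round(4))
print("blue tri3",tri([ws[0][::2],ot[0][::2],ot[3][::2]]),"heights w+side green",tri([ws[1][::2],ot[5][::2]]))
E
python3 c.py
```

```text
[ 0.49898134 -0.09098163 -0.13041169] [ 0.9  0.2 -0.4  0.1 -0.6 -0.2]
b [0.536  0.0222 0.078 ]
g [ 0.5041 -0.0523  0.072 ]
y [ 0.5157 -0.1325  0.078 ]
r [ 0.4838 -0.207   0.072 ]
[ 0.50004892 -0.08914323 -0.12593244] [ 2.7  0.5  1.4  0.7  1.2  1.  -1.6 -0.8 -3.4 -1.6 -2.7 -1.2 -0.3 -2.5
  0.3 -2.1 -0.  -1.8  0.3 -1.6]
b [0.5366 0.0242 0.078 ]
g [ 0.5049 -0.0505  0.072 ]
y [ 0.517  -0.1306  0.078 ]
r [ 0.4854 -0.2052  0.072 ]
blue tri3 [0.53690551 0.02652027 0.07332371] heights w+side green [ 0.50564568 -0.04986999  0.06641078]
```

move_arm(
  targets=[0,0,0,-2.1,4.2,0,1,0,0,0,-2.1,4.2,0,1,0,0,0,-2.1,4.2,0,1,0,0,0,-2.1,4.2,0,1,0,0,0,-2.1,4.2,0,1],
)

```text
time_s: 3.9
eef_pos: [0.5361, 0.0218, 0.2714]
tool_rot: [-3.142, 0.0, 3.033]
force: [0.6, 0.4, 0.5]
finger_gap: 0.0005
gripper_force: 0.0
```

move_arm(
  targets=[0,0,0,0,0,4.5,1,0,0,0,0,0,4.5,1,0,0,0,0,0,4.5,1,0,0,0,0,0,0,1,0,0,0,0,0,0,1],
)

```text
time_s: 4.4
eef_pos: [0.536, 0.0203, 0.1368]
tool_rot: [-3.14, -0.0, 3.034]
force: [-0.3, -1.1, 1.1]
finger_gap: 0.0003
gripper_force: 0.0
```

Run:
```python
from h import *
s=manip.sense();print(s["time_s"],s["eef_pos"],s["tool_rot"],s["force"])
p=manip.read_camera("wrist");b=manip.read_camera("side")
A=cv2.resize(p["frame"],(400,300));x,y=proj(b,s["eef_pos"]).astype(int)
B=cv2.resize(b["frame"][y-60:y+60,x-80:x+80],(400,300),interpolation=3)
cv2.imwrite("pics/w2.png",np.hstack([A,B])[:,:,::-1])
```

```text
4.4 [0.53596574 0.02030524 0.13684504] [-3.14040797e+00 -8.50816100e-05  3.03388318e+00] [-0.3122602  -1.12799304  1.06900388]
```

View pics/w2.png

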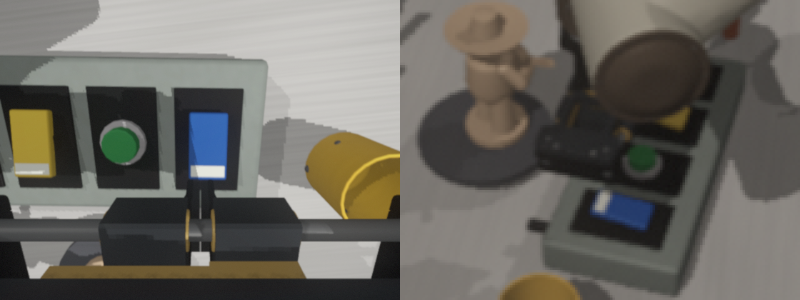

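The wrist half shows the blue bar at (208,172) in the 400 px image, just right of the fingertips at about (200,185). Measuring again from this view.

Run:
```python
from h import *
p=manip.read_camera("wrist")
print(p["fx"])
for n,uv,z in(("b",(208.3,172),.078),("y",(32,170),.078),("g",(119,145.5),.072)):print(n,at_z(p,np.array(uv)*1.4,z))
s=manip.sense()["eef_pos"];print("tip",proj(p,s-[0,0,.019])/1.4)
f=p["frame"][230:265,250:330].astype(int);print(np.argwhere(f.min(2)>150).mean(0)+[230,250])
```

```text
349.03204533041685
b [0.53957679 0.02758913 0.078     ]
y [ 0.52077822 -0.12768125  0.078     ]
g [ 0.50834588 -0.04852858  0.072     ]
tip [201.26413598 192.72619677]
[236.33594976 289.11459969]
```

move_arm(
  targets=[0,0,0,-0.3,0.6,1,1,0,0,0,0,0,2,1,0,0,0,0,0,1,1,0,0,0,0,0,0.3,1,0,0,0,0,0,0,1],
)

```text
time_s: 5.05
eef_pos: [0.5391, 0.0269, 0.0933]
tool_rot: [-3.141, -0.0, 3.035]
force: [0.2, -0.5, 0.6]
finger_gap: 0.0007
gripper_force: 0.0
```

move_arm(
  targets=[0,0,0,0,0,0.2,1,0,0,0,0,0,0,1],
)

```text
time_s: 5.25
eef_pos: [0.5397, 0.027, 0.0919]
tool_rot: [3.141, 0.002, 3.035]
force: [0.2, 0.6, -0.1]
finger_gap: 0.0005
gripper_force: 0.3
```

move_arm(
  targets=[0,0,0,0,0,0.2,1,0,0,0,0,0,0,1],
)

```text
time_s: 5.45
eef_pos: [0.54, 0.0269, 0.0899]
tool_rot: [3.141, 0.002, 3.035]
force: [1.7, -0.2, 3.0]
finger_gap: 0.0002
gripper_force: 1.0
```

move_arm(
  targets=[0,0,0,0,0,0.2,1,0,0,0,0,0,0,1],
)

```text
time_s: 5.65
eef_pos: [0.5402, 0.027, 0.0879]
tool_rot: [3.141, 0.003, 3.035]
force: [2.7, -0.4, 4.3]
finger_gap: 0.0002
gripper_force: 1.8
```

move_arm(
  targets=[0,0,0,0,0,0.2,1,0,0,0,0,0,0,1],
)

```text
time_s: 5.85
eef_pos: [0.5403, 0.027, 0.0859]
tool_rot: [3.141, 0.003, 3.035]
force: [4.1, -1.5, 5.0]
finger_gap: 0.0006
gripper_force: 2.5
```

move_arm(
  targets=[0,0,0,0,0,0.2,1,0,0,0,0,0,0,1],
)

```text
time_s: 6.05
eef_pos: [0.5405, 0.027, 0.0855]
tool_rot: [3.141, 0.003, 3.036]
force: [0.8, -0.6, 14.3]
finger_gap: 0.0004
gripper_force: 6.8
```

move_arm(
  targets=[0,0,0,0,0,0.2,1,0,0,0,0,0,0,1],
)

```text
time_s: 6.25
eef_pos: [0.5406, 0.027, 0.0852]
tool_rot: [3.142, 0.004, 3.036]
force: [-3.3, -1.3, 23.0]
finger_gap: 0.0003
gripper_force: 11.2
```

Hard stop reached, with force climbing from 5 to 23 N while z stays put. Lifting off and moving over to yellow.

move_arm(
  targets=[0,0,0,0,0,-3,1,0,0,0,0,0,-3,1,0,0,0,0.1,-3.9,0,1,0,0,0,0.1,-3.9,0,1,0,0,0,0.1,-3.9,0,1],
)

```text
time_s: 6.75
eef_pos: [0.521, -0.0899, 0.14]
tool_rot: [3.141, -0.005, 3.035]
force: [-0.5, -0.1, -0.6]
finger_gap: 0.0005
gripper_force: 0.0
```

move_arm(
  targets=[0,0,0,0.1,-3.9,0,1,0,0,0,0,0,0,1,0,0,0,0,0,0,1],
)

```text
time_s: 7.05
eef_pos: [0.5164, -0.1284, 0.1399]
tool_rot: [3.141, -0.004, 3.032]
force: [0.3, 0.9, -0.6]
finger_gap: 0.0006
gripper_force: 0.0
```

Run:
```python
from h import *
s=manip.sense();print(s["time_s"],s["eef_pos"],s["tool_rot"],s["force"])
p=manip.read_camera("wrist");b=manip.read_camera("side")
A=cv2.resize(p["frame"],(400,300));B=cv2.resize(b["frame"][140:260,210:370],(400,300),interpolation=3)
cv2.imwrite("pics/w3.png",np.hstack([A,B])[:,:,::-1])
```

```text
7.05 [ 0.51641872 -0.12837675  0.13994466] [ 3.14120074 -0.00422232  3.03168625] [ 0.25338121  0.87270955 -0.63724281]
```

View pics/w3.png

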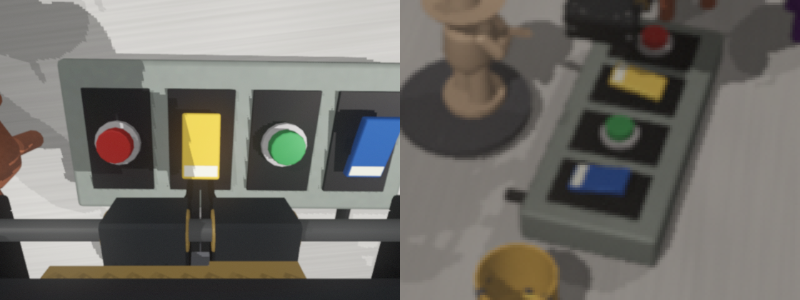

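The blue paddle's far end is now down, and the yellow bar at (201,172) lines up with the fingers. Pressing yellow.

move_arm(
  targets=[0,0,0,-0.4,0,2,1,0,0,0,0,0,2,1,0,0,0,0,0,0.7,1,0,0,0,0,0,0.3,1,0,0,0,0,0,0.2,1],
)

```text
time_s: 7.65
eef_pos: [0.5224, -0.1276, 0.0896]
tool_rot: [-3.142, -0.0, 3.036]
force: [-2.2, 1.2, 1.9]
finger_gap: 0.0002
gripper_force: 1.1
```

move_arm(
  targets=[0,0,0,0,0,0.2,1,0,0,0,0,0,0.1,1,0,0,0,0,0,0,1],
)

```text
time_s: 7.95
eef_pos: [0.5229, -0.1281, 0.0869]
tool_rot: [3.141, 0.002, 3.035]
force: [0.2, 2.3, 3.3]
finger_gap: 0.0005
gripper_force: 1.6
```

move_arm(
  targets=[0,0,0,0,0,0.2,1,0,0,0,0,0,0,1],
)

```text
time_s: 8.15
eef_pos: [0.5231, -0.1282, 0.0854]
tool_rot: [3.142, 0.002, 3.035]
force: [-1.7, 3.5, 8.4]
finger_gap: 0.0001
gripper_force: 3.7
```

move_arm(
  targets=[0,0,0,0,0,0.3,1,0,0,0,0,0,0,1],
)

```text
time_s: 8.35
eef_pos: [0.5232, -0.1282, 0.0849]
tool_rot: [-3.141, 0.002, 3.036]
force: [-6.5, 5.7, 22.4]
finger_gap: 0.0002
gripper_force: 10.6
```

move_arm(
  targets=[0,0,0,0,0,-3,1,0,0,0,0,0,-3,1,0,0,0,1.2,3.9,0,1,0,0,0,1.2,3.9,0,1,0,0,0,0,0,0,1],
)

```text
time_s: 8.85
eef_pos: [0.5059, -0.0457, 0.1413]
tool_rot: [3.141, 0.0, 3.038]
force: [0.3, -0.8, 0.3]
finger_gap: 0.0005
gripper_force: 0.0
```

Run:
```python
from h import *
s=manip.sense();print(s["time_s"],s["eef_pos"],s["tool_rot"],s["force"])
p=manip.read_camera("wrist");b=manip.read_camera("side")
A=cv2.resize(p["frame"],(400,300));B=cv2.resize(b["frame"][140:260,210:370],(400,300),interpolation=3)
cv2.imwrite("pics/w4.png",np.hstack([A,B])[:,:,::-1])
for d in manip.find_in(p,"green_button_top")[:1]:
    x=d["box"];print(x,at_z(p,((x[0]+x[2])/2,(x[1]+x[3])/2),.072))
```

```text
8.85 [ 0.50592059 -0.04567715  0.14125792] [3.14112910e+00 4.62680388e-05 3.03804038e+00] [ 0.27374832 -0.75156209  0.29917459]
```

View pics/w4.png

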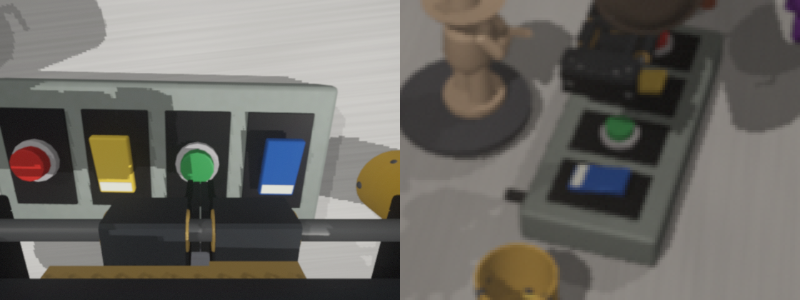

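Both paddles now lean to their far ends, and the green cap at (198,166) is in line with the fingers. Pressing green.

move_arm(
  targets=[0,0,0,0,-0.2,2,1,0,0,0,0,0,2,1,0,0,0,0,0,1,1,0,0,0,0,0,0.4,1,0,0,0,0,0,0.2,1],
)

```text
time_s: 9.5
eef_pos: [0.5061, -0.0512, 0.0852]
tool_rot: [-3.14, -0.002, 3.034]
force: [-3.2, -1.6, 4.6]
finger_gap: 0.0009
gripper_force: 2.3
```

move_arm(
  targets=[0,0,0,0,0,0.2,1,0,0,0,0,0,0.2,1,0,0,0,0,0,0,1],
)

```text
time_s: 9.8
eef_pos: [0.5062, -0.0511, 0.0847]
tool_rot: [-3.14, -0.0, 3.036]
force: [-8.5, -1.5, 20.7]
finger_gap: 0.0001
gripper_force: 10.7
```

move_arm(
  targets=[0,0,0,0,0,-3,1,0,0,0,0,0,-4,1,0,0,0,3,0,-4,1,0,0,0,5,0,-2,1,0,0,0,5,0,0,1],
)

```text
time_s: 10.3
eef_pos: [0.3826, -0.036, 0.2131]
tool_rot: [3.138, 0.009, 3.034]
force: [0.1, 1.1, 0.1]
finger_gap: 0.0001
gripper_force: 0.0
```

move_arm(
  targets=[0,0,0,0,-3,0,1,0,0,0,0,0,0,1,0,0,0,0,0,0,1],
)

```text
time_s: 10.6
eef_pos: [0.3783, -0.0665, 0.2108]
tool_rot: [3.14, 0.003, 3.034]
force: [0.4, 0.8, 0.1]
finger_gap: 0.0003
gripper_force: 0.0
```

Run:
```python
from h import *
s=manip.sense();print(s["time_s"],s["eef_pos"],s["force"])
p=manip.read_camera("wrist");b=manip.read_camera("side")
A=cv2.resize(p["frame"],(400,300));B=cv2.resize(b["frame"][140:260,230:350],(400,400),interpolation=3)[50:350]
cv2.imwrite("pics/w5.png",np.hstack([A,B])[:,:,::-1])
```

```text
10.6 [ 0.37832128 -0.06645212  0.21076429] [0.42216151 0.8021627  0.05975264]
```

View pics/w5.png

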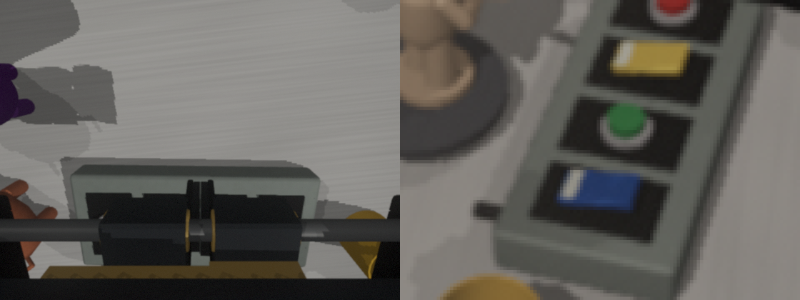

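Both paddles have moved in the side view (blue bar at 571,187, yellow at 623,53). I'll check their angles by fitting the paddle outline before and after.

```bash
cat > d.py <<'E'
from h import *
from scipy.optimize import minimize
pb=manip.read_camera("side");im0=cv2.imread("pics/side0.png")[:,:,::-1];v0=(.5025,-.0862,-.12)
def mask(im,k):
    h=cv2.cvtColor(np.ascontiguousarray(im),cv2.COLOR_RGB2HSV).astype(int);H,S,V=h[...,0],h[...,1],h[...,2]
    m=(S>90)&(V>50)&((H>105)&(H<128) if k=="b" else (H>18)&(H<34));return m
def pts(th,dx,dy,ly):
    a=.2-th;c,s=np.cos(v0[2]),np.sin(v0[2]);o=[]
    for n in(0.004,-.004):
      for x,y in((-.03,-.017),(.017,-.017),(.017,.017),(-.03,.017)):
        X=x*np.cos(a)-n*np.sin(a);Z=.07+x*np.sin(a)+n*np.cos(a);Y=ly+y
        o.append(proj(pb,np.array([v0[0]+dx+c*X-s*Y,v0[1]+dy+s*X+c*Y,Z])))
    return np.array(o)
for k,ly in(("b",.117),("y",-.039)):
  for n,im in(("before",im0),("now",pb["frame"])):
    m=mask(im,k);u,v=pts(.2,0,0,ly).mean(0).astype(int);w=np.zeros_like(m);w[v-22:v+22,u-25:u+25]=1;m=(m&w)
    S=8;M=cv2.resize(m[v-25:v+25,u-25:u+25].astype(np.float32),None,fx=S,fy=S)>.5
    best={}
    for th in np.arange(0,.41,.1):
      def c(d):
        q=((pts(th,*d,ly)-[u-25,v-25]+.5)*S).astype(np.int32);z=np.zeros(M.shape,np.uint8);cv2.fillConvexPoly(z,cv2.convexHull(q),1);z=z>0
        return -(z&M).sum()/(z|M).sum()
      r=minimize(c,[0,0],method="Nelder-Mead",options=dict(initial_simplex=[[0,0],[.006,0],[0,.006]]));best[round(th,1)]=(round(-r.fun,3),r.x.round(4).tolist())
    print(k,n,m.sum(),best)
print([(round(d["score"],2),np.round(d["box"])) for q in("mariachi","mug","piggy") for d in manip.find_in(pb,q)[:1]])
E
python3 d.py
```

```text
b before 220 {np.float64(0.0): (np.float64(0.862), [-0.0028, 0.004]), np.float64(0.1): (np.float64(0.874), [-0.0028, 0.0047]), np.float64(0.2): (np.float64(0.855), [-0.0027, 0.005]), np.float64(0.3): (np.float64(0.828), [-0.0028, 0.006]), np.float64(0.4): (np.float64(0.795), [-0.003, 0.0065])}
b now 201 {np.float64(0.0): (np.float64(0.731), [-0.0014, 0.0028]), np.float64(0.1): (np.float64(0.757), [-0.001, 0.0027]), np.float64(0.2): (np.float64(0.79), [-0.0004, 0.0033]), np.float64(0.3): (np.float64(0.821), [-0.0007, 0.0041]), np.float64(0.4): (np.float64(0.839), [-0.0011, 0.0046])}
y before 214 {np.float64(0.0): (np.float64(0.825), [-0.004, 0.0054]), np.float64(0.1): (np.float64(0.816), [-0.0041, 0.0065]), np.float64(0.2): (np.float64(0.786), [-0.0042, 0.0064]), np.float64(0.3): (np.float64(0.746), [-0.0042, 0.0077]), np.float64(0.4): (np.float64(0.698), [-0.0039, 0.0086])}
y now 197 {np.float64(0.0): (np.float64(0.719), [-0.0029, 0.0032]), np.float64(0.1): (np.float64(0.754), [-0.0029, 0.0035]), np.float64(0.2): (np.float64(0.794), [-0.0024, 0.0045]), np.float64(0.3): (np.float64(0.832), [-0.0027, 0.0043]), np.float64(0.4): (np.float64(0.855), [-0.0026, 0.0056])}
[(0.7, array([216., 130., 260., 185.])), (0.94, array([240., 238., 275., 288.])), (0.66, array([365., 120., 393., 155.]))]
```

The outline fits go from about 0 before to 0.4 now on both rockers. The mariachi and mug are where they were, and the arm never came near the piggy.

```bash
python3 -c "
from plant import manip
print(manip.hand_in())"
```

```text
the job is handed in; nothing more can be done
None
```

I pressed blue, then yellow, then green, each down to its hard stop, and handed the job in at about 11 s; the camera check fits both rockers fully on, but no verdict came back.

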